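Try the sample clip on and off

TASK

On the stage that holds the tan sample slide, swing the spring clip by its red knob around its pivot screw until its black shoe sits well onto the slide, let go and keep off it for three seconds while the grain photo is taken, then swing the clip right off to the side again so the slide could be lifted out, and let go. The slide must stay in its seat. Leave the clip of the blue sample's stage where it is.

Things in the scene. Friction and masses are not known exactly. Their poses are not given: they have to be found in the camera images.
- tan_stage: Fixed grey metal stage under the tan slide and its clip, top at 18 mm; x -115 to 75, y -35 to 150 mm in its own frame. Origin on the axis of the clip's upright pivot screw (brass head, 36 mm high), at table height. The slide's seat is centred 100 mm along +y. The round red knob, 14 mm across, stands on the clip's blade 45 mm from the pivot, 32 to 72 mm above the table.
- tan_clip (a joint): Angle of its steel clip, 0 to 1.9 rad (stops). At 0 the blade points along the stage's +y, over the slide's long edge; grows counter-clockwise from above; 1.57: along -x. Blade 14 mm wide, ends 90 mm from the pivot, top at 32 mm. A black sprung shoe at 85 mm rides 1 mm up onto the slide. Well on the slide below 0.5, clear above 0.9. It stays where left; 1 to 3 N at the knob moves it.
- tan_slide: Loose white sample slide, 110 x 70 x 6 mm, 70 g, with a tan face, lying in the seat of its stage with about 3 mm play. Origin at the centre of its underside, x along its length (parallel to the stage's x), its top 24 mm above the table.
- blue_knob (a point): Centre of the top (72 mm above the table) of the same kind of red knob on the clip of the other, identical stage, the one with the blue slide. Not to be moved.
Not all that is in view belongs to the job. Leave any green or pink look-alike of the tan_slide alone.

How it is judged (in metres and radians):
On the way:
1. the tan stage's clip is on the slide (below 0.55 rad), let go, and the fingers touch nothing for 2 s (value of joint tan_clip below 0.55 rad and contact force between the fingers and anything else below 0.2 N), for 2 s.
At the end, for the whole second after the job is handed in: The tan stage's clip is swung clear of the slide (above 0.92 rad), the tan slide lies flat and still in its seat (within 10 mm in x and y), and the blue stage's knob is within 15 mm of where it was (value of joint tan_clip above 0.92 rad and x of tan_slide in the frame of tan_stage between -0.01 and 0.01 m and y of tan_slide in the frame of tan_stage between 0.09 and 0.11 m and angle between tan_slide's own z axis and vertical below 0.05 rad and linear speed of tan_slide below 0.02 m/s and distance of blue_knob from where it was at the start of the episode below 0.015 m); the robot touches nothing.
It fails at once if the clip of the blue stage is moved (its knob by more than 15 mm) (distance of blue_knob from where it was at the start of the episode above 0.015 m).
It also fails if it takes over 48 s, if anything falls off the work surface, if the arm or the gripper's body presses on something with over 40 N, if the wrist force passes 120 N, or if a joint passes its speed limit or range.

ROBOT

A 6-joint arm with a two-finger parallel gripper is mounted at the origin on the work surface. World frame = base frame: x ahead of the robot, y to its left, z up, the work surface at z = 0. Lengths are in mm, angles in degrees, forces in N, time in s.
With the tool pointing down it reaches from about 350 to 850 mm from the base axis. Payload 8.1 kg.
Tool frame: the origin (TCP) lies between the finger pads; the fingertips stand 8 mm ahead of it and the grasp point (between the pads) lies 11 mm behind it (r.tip_extent is the distance from the TCP to the fingertips, in mm); z points along the fingers, y is the direction in which the jaws open and shut (so a half turn about z gives the same grasp; the last joint's range is limited). The gripper opens to 85 mm and grips with 20 to 120 N. Pads are 22 mm wide; open, the fingers measure 114 mm over their backs; the gripper's body (76 mm by 85 mm) begins 54 mm behind the grasp point. The pads swing forward as they close: fully open they stand 13 mm farther back than shut.
Start: joints at [-77.888, 7.471, 85.268, -0, 87.261, -4.893], TCP at [175.497, -573.765, 239.292] pointing down, gripper open.
Joint ranges: [-169.43, 169.43], [-51.17, 129.36], [1.28, 143.12], [-76.62, 256.62], [0, 156.53], [-152.29, 152.29]. Speed limits (degrees/s): [136.94, 136.94, 159.86, 180, 180, 180].

INTERFACE

Orientations are given as [roll, pitch, yaw] about the fixed x, y, z axes, in that order (R = Rz(yaw) Ry(pitch) Rx(roll)).
In Python, from bench import sensors, viewer, hand_in, r gives the robot as it stands. The module is installed in compiled form; this text tells all that it offers.
- The arm moves only by the tool move_arm, never from a script. Its argument "rows" is a list that holds one entry, the list of rows, each a list of 6 numbers: the shift along the tool's x, y, z in m, then the turn, a rotation vector about the tool's x, y, z in degrees. In form: [[[tx, ty, tz, rx, ry, rz], ...]]. A call has 1 to 20 rows; each row is the pose to reach, as a shift and turn from the pose commanded when the call began, along the tool's axes at that moment; what a row does not reach only later rows make up. A row lasts 1/10 s, in which the tool goes at most 50 mm and 8.59 degrees, less where a joint would pass 70% of its speed; a pose out of reach is approached as far as the arm can. A call with a gripper value outside its range is refused whole. "grip" is the opening, from 0 (shut) to 1 (fully open), set as the call begins (left out, the last holds). The fingers move at their own pace and stop on an object; "newtons" is the grip in N (left out, the last holds). Time passes only in rows, so rows that repeat a pose let the fingers close. It gives the time, the measured TCP pose, the force and the opening at its end, in the units of the state.
- sensors.sense(): the state, without advancing time (a new reading comes with each control period).
- viewer.snapshot(name): name is "scene" or "side" or "wrist"; returns a dict with "color" (384x512x3 uint8, red, green, blue), "camera_matrix" (3x3 intrinsics, pixels), "R" (3x3) and "t" (3): a world point X has camera coordinates R X + t. Camera axes: x right, y down, z forward; pixel columns grow to the right and rows downward; lengths in mm; the calibration is good to about 2 mm. A picture is of the moment at which its call begins. There is no depth.
- hand_in(): hands the job in, once; it reports no verdict.
The state is a dict: "time": time; "joint_pos": joint angles; "qd": joint speeds; "joint_efforts": joint torques, N m; "tool_pos": TCP position; "tcp_rot": TCP orientation; "ft_force": force on the tool from outside, world axes, zero at the start; "wrist_torque": the same for the moment, N m; "finger_gap": finger opening in mm.
Only numpy, scipy, OpenCV 4.12 (cv2) and the standard library are available. Lean on these libraries where they do the work, as an engineer would, in place of code of your own. Each camera call takes 0.05 s, during which the arm holds its last target.

## Working session

There is one attempt and no reset: what is moved stays moved. The work goes in short steps, Python scripts to look and compute and a tool call to move; the robot and the scene stay as the last step left them, time stands still between calls to the robot, and variables do not carry over. Pictures are saved under pics/ and viewed, and the job is handed in when it is done.

Besides the shell and the picture viewer there is one more tool, called after ">>>" as name(argument=value, ...) on one line, values as JSON. move_arm: Moves the arm, as the interface text tells. Its arguments: {"type":"object","properties":{"rows":{"type":"array","items":{"type":"array","items":{"type":"array","items":{"type":"number"}}}},"grip":{"type":"number"},"newtons":{"type":"number"}},"required":["rows"]}

```bash
mkdir -p pics
cat > h.py <<'E'
from bench import sensors, viewer, hand_in, r
import numpy as np, cv2
def snap(n,f):
    s=viewer.snapshot(n); cv2.imwrite(f'pics/{f}.png',cv2.cvtColor(s['color'],cv2.COLOR_RGB2BGR))
    np.savez(f'pics/{f}.npz',**s); return s
def ray(s,u,v,z):
    K,R,t=np.array(s['camera_matrix']),np.array(s['R']),np.array(s['t'])
    c=-R.T@t; d=R.T@np.linalg.inv(K)@np.array([u,v,1.]); return c+d*(z-c[2])/d[2]
def proj(s,X):
    p=np.array(s['camera_matrix'])@(np.array(s['R'])@np.array(X,float)+np.array(s['t'])); return p[:2]/p[2]
E
python3 - <<'E'
from h import *
for n in ['scene','side','wrist']:
    s=snap(n,n+'0'); print(n,-np.array(s['R']).T@np.array(s['t']))
print(sensors.sense(),r.tip_extent)
E
```

```text
scene [ 993.02765755 -239.75248873  702.19877133]
side [347.32029958 602.63827777 640.12603833]
wrist [ 247.75946403 -551.26362993  373.06215452]
{'time': 0.15, 'joint_pos': array([-7.78890235e+01,  7.50663713e+00,  8.53147536e+01, -2.05347170e-03,
        8.72624282e+01, -4.89242205e+00]), 'qd': array([ 0.07110375, -0.03883395, -0.14592672,  0.04533718, -0.07755806,
        0.06597553]), 'joint_efforts': array([ 2.84344649e-03, -5.70062184e+01, -5.01158631e+01, -4.03460774e-05,
        9.63443366e-03,  2.14905657e-05]), 'tool_pos': array([ 175.38487768, -573.35914984,  238.4719467 ]), 'tcp_rot': array([-1.79916311e+02, -5.10500222e-03,  1.70034944e+01]), 'ft_force': array([ 0.3623809 , -0.0858879 , -0.63418473]), 'wrist_torque': array([-0.04429793, -0.00794113,  0.03497952]), 'finger_gap': 85.30729736282646} 8.0
```

View pics/scene0.png

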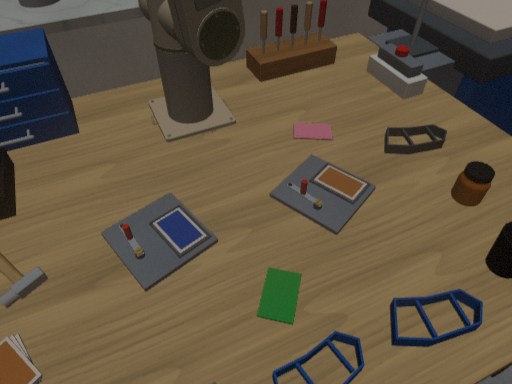

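View pics/side0.png

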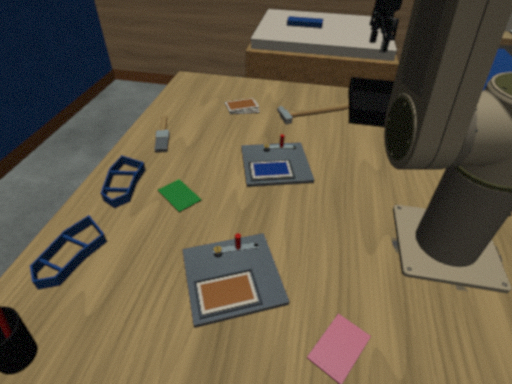

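View pics/wrist0.png

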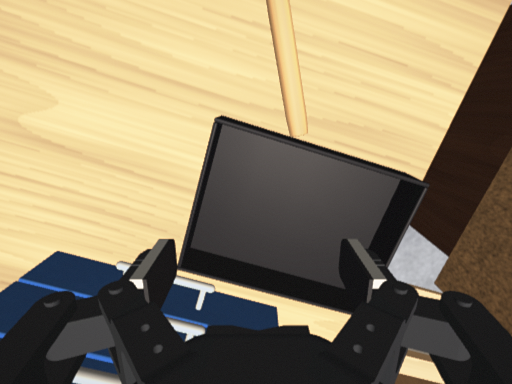

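The scene view shows the tan stage around (322,192), with its knob at about (304,186) and brass pivot at about (317,204). The blue stage is around (160,237). The side view shows the tan stage around (233,278), with its knob at about (238,241). I'll zoom in.

Run:
```python
from h import *
a=cv2.imread('pics/scene0.png')[145:240,262:387]; b=cv2.imread('pics/side0.png')[225:330,172:297]
cv2.imwrite('pics/za.png',cv2.resize(a,None,fx=6,fy=6,interpolation=cv2.INTER_CUBIC))
cv2.imwrite('pics/zb.png',cv2.resize(b,None,fx=6,fy=5.7,interpolation=cv2.INTER_CUBIC))
```

```text
(no output)
```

View pics/za.png

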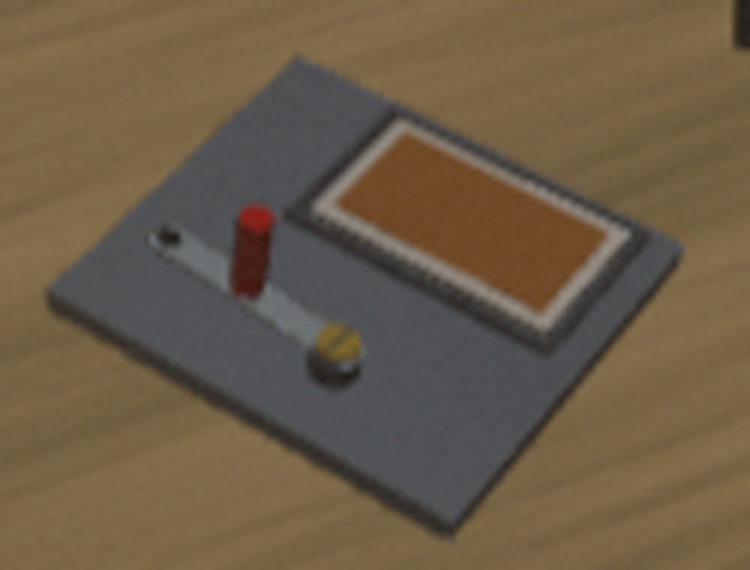

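View pics/zb.png

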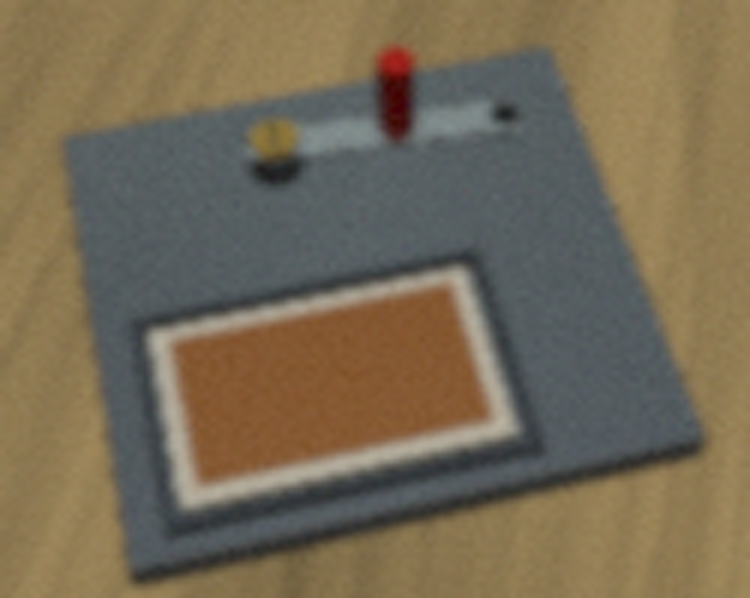

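```bash
cat > fit.py <<'E'
from h import *
from scipy.optimize import least_squares
A=np.load('pics/scene0.npz');B=np.load('pics/side0.npz')
S=[(-115,-35,18),(-115,150,18),(75,150,18),(75,-35,18),(0,0,36),(-55,135,24),(55,135,24),(55,65,24),(-55,65,24)]
ua=np.array([(52,293),(298,58),(680,250),(450,530),(338,342),(402,118),(632,235),(545,332),(312,212)])/6+[261.5,144.5]
ub=np.array([(548,52),(702,440),(135,572),(65,140),(273,135),(520,430),(182,508),(148,330),(465,265)])/[6,5.7]+[171.5,224.5]
def W(p,q):
    c,s=np.cos(p[2]),np.sin(p[2]); return np.array([p[0]+c*q[0]-s*q[1],p[1]+s*q[0]+c*q[1],q[2]])
def f(p):
    return np.concatenate([np.r_[proj(A,W(p,q))-a,proj(B,W(p,q))-b] for q,a,b in zip(S,ua,ub)])
if __name__=='__main__':
    for y0 in (0,1.5,3,4.5):
        s=least_squares(f,[550,-150,y0],loss='soft_l1'); print(s.x,np.degrees(s.x[2]),s.cost)
        if s.cost<60: best=s.x; res=s.fun
    print(res.reshape(-1,4).round(1))
    ka=np.array([256,217])/6+[261.5,144.5]; kb=np.array([396,60])/[6,5.7]+[171.5,224.5]
    for z in (70,72,74): print(ray(A,*ka,z),ray(B,*kb,z))
    ko=(ray(A,*ka,72)+ray(B,*kb,72))/2
    d=ko[:2]-best[:2]; print('r',np.hypot(*d),'angle',(np.arctan2(d[1],d[0])-best[2]-np.pi/2+np.pi)%(2*np.pi)-np.pi)
    print('slide',W(best,(0,100,24)))
    np.save('stage.npy',best)
E
python3 fit.py
```

```text
[509.80488081 143.56812967  31.87141493] 1826.0975624037153 8.570984505645928
[639.04718662 -37.48396241 -12.01824289] -688.5945947647316 1852.120296205615
[211.22310574  93.58166525 -64.0390231 ] -3669.1657479526916 2115.7145325220336
[509.8048806  143.56812922 151.25193576] 8666.097562018735 8.570984505645196
[[-0.7 -1.2  0.1 -1.5]
 [ 0.5 -1.1  0.5 -0.6]
 [ 1.8 -1.2 -1.6 -0.5]
 [ 1.1 -1.3 -0.9 -1. ]
 [ 0.5 -0.5 -0.   0.2]
 [-0.3 -0.3 -0.4 -0.2]
 [ 0.  -0.6 -0.2 -0.7]
 [ 0.3 -0.4  0.3 -0.4]
 [-0.2 -1.1 -0.2 -0.4]]
[466.45552176 127.25650704  70.        ] [467.50753628 125.88855882  70.        ]
[468.12136535 126.09545133  72.        ] [467.0859199  127.56099504  72.        ]
[469.78720894 124.93439563  74.        ] [466.66430353 129.23343126  74.        ]
r 45.4000984625415 angle 1.4929391294644567
slide [465.81478483 233.3727587   24.        ]
```

```bash
cat > plan.py <<'E'
import numpy as np
def rows(p0,yaw0,targets):
    c,s=np.cos(np.radians(yaw0)),np.sin(np.radians(yaw0)); out=[]
    for x,y,z,w in targets:
        d=np.array([x,y,z])-p0
        out.append([round((c*d[0]+s*d[1])/1000,3),round((s*d[0]-c*d[1])/1000,3),round(-d[2]/1000,3),0,0,round(-(w-yaw0),1)])
    return out
def knob(th,rr=45.2):
    b=np.load('stage.npy'); a=b[2]+np.pi/2+th; return b[0]+rr*np.cos(a),b[1]+rr*np.sin(a),np.degrees(a)%360
E
python3 - <<'E'
from plan import *
p0=np.array([175.497,-573.765,239.292]);T=[]
for i in range(1,19):
    if i<=9: f=i/9; xy=np.array([175.5,-573.8])*(1-f)+np.array([450,-250])*f
    else: f=(i-9)/9; xy=np.array([450,-250])*(1-f)+np.array([468,127])*f
    T.append((*xy,239.3-50*i/18,17+8.4*i))
print(rows(p0,17.0034,T))
for th in (1.5,1.25,1,.75,.5,.25,.1): print(th,np.round(knob(th),1))
E
```

```text
[[np.float64(0.04), np.float64(-0.025), np.float64(0.003), 0, 0, -8.4], [np.float64(0.079), np.float64(-0.051), np.float64(0.006), 0, 0, -16.8], [np.float64(0.119), np.float64(-0.076), np.float64(0.008), 0, 0, -25.2], [np.float64(0.159), np.float64(-0.102), np.float64(0.011), 0, 0, -33.6], [np.float64(0.198), np.float64(-0.127), np.float64(0.014), 0, 0, -42.0], [np.float64(0.238), np.float64(-0.153), np.float64(0.017), 0, 0, -50.4], [np.float64(0.278), np.float64(-0.178), np.float64(0.019), 0, 0, -58.8], [np.float64(0.317), np.float64(-0.204), np.float64(0.022), 0, 0, -67.2], [np.float64(0.357), np.float64(-0.229), np.float64(0.025), 0, 0, -75.6], [np.float64(0.371), np.float64(-0.269), np.float64(0.028), 0, 0, -84.0], [np.float64(0.386), np.float64(-0.308), np.float64(0.031), 0, 0, -92.4], [np.float64(0.4), np.float64(-0.348), np.float64(0.033), 0, 0, -100.8], [np.float64(0.414), np.float64(-0.387), np.float64(0.036), 0, 0, -109.2], [np.float64(0.428), np.float64(-0.427), np.float64(0.039), 0, 0, -117.6], [np.float64(0.442), np.float64(-0.466), np.float64(0.042), 0, 0, -126.0], [np.float64(0.456), np.float64(-0.506), np.float64(0.044), 0, 0, -134.4], [np.float64(0.47), np.float64(-0.545), np.float64(0.047), 0, 0, -142.8], [np.float64(0.485), np.float64(-0.585), np.float64(0.05), 0, 0, -151.2]]
1.5 [467.9 126.6 202. ]
1.25 [465.  137.5 187.7]
1 [464.9 148.8 173.4]
0.75 [467.6 159.7 159.1]
0.5 [472.9 169.7 144.7]
0.25 [480.5 178.  130.4]
0.1 [486.  182.  121.8]
```

>>> move_arm(rows=[[[0.04,-0.025,0.003,0,0,-8.4],[0.079,-0.051,0.006,0,0,-16.8],[0.119,-0.076,0.008,0,0,-25.2],[0.159,-0.102,0.011,0,0,-33.6],[0.198,-0.127,0.014,0,0,-42],[0.238,-0.153,0.017,0,0,-50.4],[0.278,-0.178,0.019,0,0,-58.8],[0.317,-0.204,0.022,0,0,-67.2],[0.357,-0.229,0.025,0,0,-75.6],[0.371,-0.269,0.028,0,0,-84],[0.386,-0.308,0.031,0,0,-92.4],[0.4,-0.348,0.033,0,0,-100.8],[0.414,-0.387,0.036,0,0,-109.2],[0.428,-0.427,0.039,0,0,-117.6],[0.442,-0.466,0.042,0,0,-126],[0.456,-0.506,0.044,0,0,-134.4],[0.47,-0.545,0.047,0,0,-142.8],[0.485,-0.585,0.05,0,0,-151.2],[0.485,-0.585,0.05,0,0,-151.2],[0.485,-0.585,0.05,0,0,-151.2]]], grip=0.5)

```text
time: 2.15
tool_pos: [467.7, 128.3, 188.9]
tcp_rot: [-180.0, -0.0, 168.3]
ft_force: [0.2, 0.1, 0.5]
finger_gap: 42.1
```

Run:
```python
from h import *
s=snap('wrist','w1'); print(proj(s,[467.6,126.8,72]),proj(s,[509.8,143.6,36]),sensors.sense()['joint_pos'].round(1))
snap('side','s1')
```

```text
[255.82464169 187.01561035] [278.80414487 210.52815235] [  9.2  -8.9 106.8  -0.   82.2 -69. ]
```

View pics/w1.png

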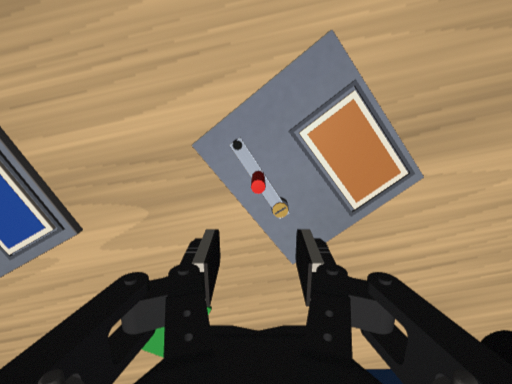

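The wrist view shows the knob top at about (258,186) and the brass head at (280,209). Both are within 2 px of the prediction, so I'll turn and descend around the knob.

>>> move_arm(rows=[[[0,0,0.01,0,0,-8.4],[0,0,0.02,0,0,-16.8],[0,0,0.03,0,0,-25.2],[0,0,0.04,0,0,-33.4],[0,0,0.065,0,0,-33.4],[0,0,0.09,0,0,-33.4],[0,0,0.115,0,0,-33.4],[0,0,0.134,0,0,-33.4],[0,0,0.134,0,0,-33.4],[0,0,0.134,0,0,-33.4]]])

```text
time: 3.25
tool_pos: [468.3, 126.4, 55.6]
tcp_rot: [-180.0, -0.0, -158.5]
ft_force: [0.7, 0.3, 0.2]
finger_gap: 42.6
```

Run:
```python
from h import *
s=snap('side','s2'); w=snap('wrist','w2')
a=cv2.imread('pics/side0.png')
a=cv2.imread('pics/s2.png')[180:330,172:322]
cv2.imwrite('pics/z2.png',np.hstack([cv2.resize(a,(400,400)),cv2.resize(cv2.imread('pics/w2.png'),(400,400))]))
```

```text
(no output)
```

View pics/z2.png

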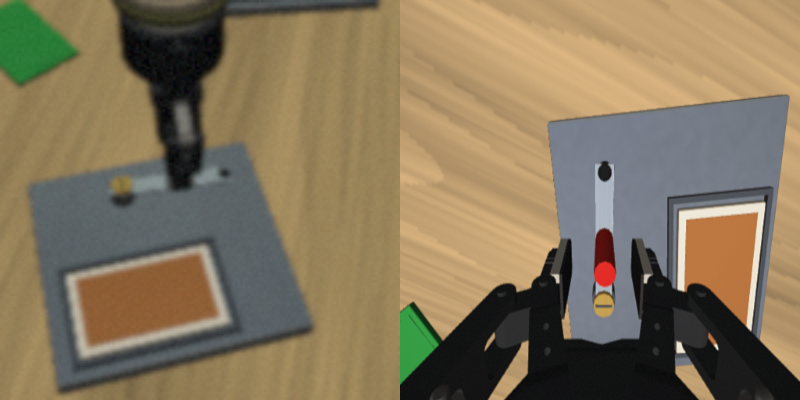

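Wrist view (right half): the knob, at (604,272) in the composite, is centred between the fingers, with the blade running straight away from the pivot. Next I'll close to a loose cage and swing.

Run:
```python
from plan import *
p0=np.array([468.2,127.2,55.3]);T=[]
for i in range(1,17):
    th=1.49-1.33*i/16; x,y,w=knob(th); T.append((x,y,55.3,w))
R=rows(p0,201.6,T)
print([[float(v) for v in q] for q in R])
```

```text
[[0.0, 0.004, -0.0, 0.0, 0.0, 4.9], [-0.0, 0.007, -0.0, 0.0, 0.0, 9.7], [-0.001, 0.011, -0.0, 0.0, 0.0, 14.4], [-0.002, 0.015, -0.0, 0.0, 0.0, 19.2], [-0.003, 0.018, -0.0, 0.0, 0.0, 23.9], [-0.005, 0.022, -0.0, 0.0, 0.0, 28.7], [-0.007, 0.025, -0.0, 0.0, 0.0, 33.5], [-0.009, 0.028, -0.0, 0.0, 0.0, 38.2], [-0.012, 0.031, -0.0, 0.0, 0.0, 43.0], [-0.014, 0.033, -0.0, 0.0, 0.0, 47.8], [-0.017, 0.036, -0.0, 0.0, 0.0, 52.5], [-0.02, 0.038, -0.0, 0.0, 0.0, 57.3], [-0.024, 0.04, -0.0, 0.0, 0.0, 62.0], [-0.027, 0.041, -0.0, 0.0, 0.0, 66.8], [-0.03, 0.043, -0.0, 0.0, 0.0, 71.6], [-0.034, 0.044, -0.0, 0.0, 0.0, 76.3]]
```

>>> move_arm(rows=[[[0,0,0,0,0,0],[0,0,0,0,0,0],[0,0,0,0,0,0],[0,0,0,0,0,0]]], grip=0.3, newtons=20)

```text
time: 3.75
tool_pos: [468.3, 127.6, 55.6]
tcp_rot: [-180.0, 0.0, -158.4]
ft_force: [-0.3, -0.3, 0.3]
finger_gap: 25.5
```

>>> move_arm(rows=[[[0,0.004,0,0,0,4.9],[0,0.007,0,0,0,9.7],[-0.001,0.011,0,0,0,14.4],[-0.002,0.015,0,0,0,19.2],[-0.003,0.018,0,0,0,23.9],[-0.005,0.022,0,0,0,28.7],[-0.007,0.025,0,0,0,33.5],[-0.009,0.028,0,0,0,38.2],[-0.012,0.031,0,0,0,43],[-0.014,0.033,0,0,0,47.8],[-0.017,0.036,0,0,0,52.5],[-0.02,0.038,0,0,0,57.3],[-0.024,0.04,0,0,0,62],[-0.027,0.041,0,0,0,66.8],[-0.03,0.043,0,0,0,71.6],[-0.034,0.044,0,0,0,76.3],[-0.034,0.044,0,0,0,76.3]]])

```text
time: 5.45
tool_pos: [483.7, 181.1, 55.2]
tcp_rot: [-180.0, -0.0, 125.2]
ft_force: [0.2, 0.2, 0.8]
finger_gap: 25.4
```

Run:
```python
from h import *
s=snap('side','s3'); w=snap('wrist','w3'); print(proj(w,[*sensors.sense()['tool_pos'][:2],72]))
a=cv2.imread('pics/s3.png')[180:330,172:322]
cv2.imwrite('pics/z3.png',np.hstack([cv2.resize(a,(400,400)),cv2.resize(cv2.imread('pics/w3.png'),(400,400))]))
```

```text
[257.17369525 266.42998728]
```

View pics/z3.png

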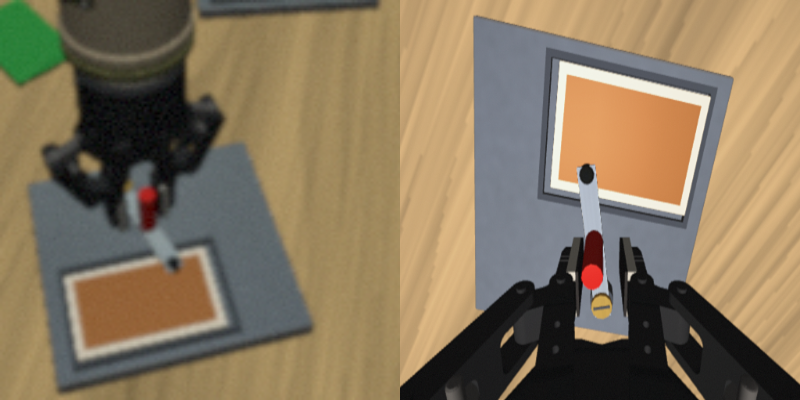

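The shoe sits on the slide, at (586,174) in the wrist half. I'll back off 5 mm to centre on the knob, open, lift 70 mm and check.

>>> move_arm(rows=[[[0,-0.003,0,0,0,0],[0,-0.005,0,0,0,0],[0,-0.005,0,0,0,0],[0,-0.005,0,0,0,0],[0,-0.005,-0.01,0,0,0],[0,-0.005,-0.03,0,0,0],[0,-0.005,-0.06,0,0,0],[0,-0.005,-0.09,0,0,0],[0,-0.005,-0.09,0,0,0]]], grip=0.5)

```text
time: 6.45
tool_pos: [482.8, 179.0, 151.3]
tcp_rot: [179.5, 0.2, 125.3]
ft_force: [0.5, 1.1, 0.3]
finger_gap: 43.0
```

Run:
```python
from h import *
from plan import knob
s=snap('side','s4'); w=snap('wrist','w4')
for th in (.1,.2,.3,.4): print(th,proj(w,[*knob(th)[:2],72]),proj(s,[*knob(th)[:2],72]))
a=cv2.imread('pics/s4.png')[180:330,172:322]
cv2.imwrite('pics/z4.png',np.hstack([cv2.resize(a,(300,300)),cv2.resize(cv2.imread('pics/w4.png'),(400,300))]))
```

```text
0.1 [263.58119736 200.70970214] [222.27088173 253.7283059 ]
0.2 [257.9590247  200.67270857] [224.38007622 253.02712135]
0.3 [252.36111749 201.16487959] [226.39319902 252.16808146]
0.4 [246.85329439 202.1797414 ] [228.28843017 251.16192326]
```

View pics/w4.png

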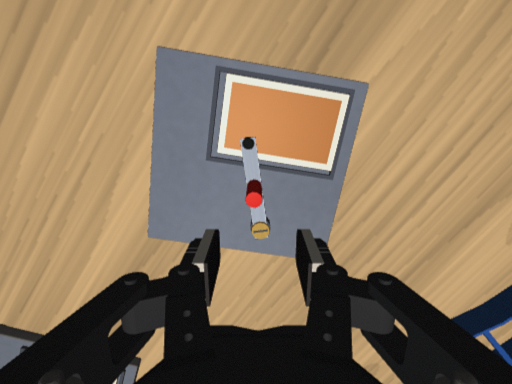

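The wrist view shows the knob top at (254,200), which puts the clip at about 0.27 rad, with the shoe at (248,143) on the slide. I'll hold off for over 3 s.

>>> move_arm(rows=[[[0,0,0,0,0,0],[0,0,0,0,0,0],[0,0,0,0,0,0],[0,0,0,0,0,0],[0,0,0,0,0,0],[0,0,0,0,0,0],[0,0,0,0,0,0],[0,0,0,0,0,0],[0,0,0,0,0,0],[0,0,0,0,0,0],[0,0,0,0,0,0],[0,0,0,0,0,0],[0,0,0,0,0,0],[0,0,0,0,0,0],[0,0,0,0,0,0],[0,0,0,0,0,0],[0,0,0,0,0,0],[0,0,0,0,0,0],[0,0,0,0,0,0],[0,0,0,0,0,0]]])

```text
time: 8.55
tool_pos: [479.5, 178.1, 145.3]
tcp_rot: [180.0, -0.0, 125.3]
ft_force: [1.1, -0.5, -0.1]
finger_gap: 42.6
```

>>> move_arm(rows=[[[0,0,0,0,0,0],[0,0,0,0,0,0],[0,0,0,0,0,0],[0,0,0,0,0,0],[0,0,0,0,0,0],[0,0,0,0,0,0],[0,0,0,0,0,0],[0,0,0,0,0,0],[0,0,0,0,0,0],[0,0,0,0,0,0],[0,0,0,0,0,0],[0,0,0,0,0,0],[0,0,0,0,0,0],[0,0,0,0,0,0],[0,0,0,0,0,0],[0,0,0,0,0,0]]])

```text
time: 10.15
tool_pos: [479.5, 178.1, 145.3]
tcp_rot: [180.0, -0.0, 125.3]
ft_force: [0.5, 0.5, 0.5]
finger_gap: 42.6
```

Run:
```python
from h import *
from plan import *
s=snap('side','s5'); w=snap('wrist','w5')
hsv=cv2.cvtColor(w['color'],cv2.COLOR_RGB2HSV); m=((hsv[...,1]>200)&(hsv[...,2]>180)&((hsv[...,0]<6)|(hsv[...,0]>174))).astype(np.uint8)
n,l,st,c=cv2.connectedComponentsWithStats(m)
for i in range(1,n):
    if st[i,4]>20: print(st[i],c[i],ray(w,*c[i],72))
S=sensors.sense(); print(S['tool_pos'],S['tcp_rot'])
for th in (.27,1.2,1.3,1.5): print(knob(th))
```

```text
[250 196  15  13 118] [257.37288136 203.18644068] [479.71153204 177.7469122   72.        ]
[479.52784514 178.04478947 145.31395552] [1.79999708e+02 1.45733058e-04 1.25306505e+02]
(np.float64(479.8146390722806), np.float64(177.38566037737223), np.float64(131.56742248726732))
(np.float64(464.7668877524894), np.float64(139.74462290663863), np.float64(184.85249743443273))
(np.float64(465.37360382019057), np.float64(135.26742780769922), np.float64(190.58207538574243))
(np.float64(467.90836601275356), np.float64(126.60575716967544), np.float64(202.04123128835818))
```

The knob is directly under the TCP, within 0.4 mm. I'll descend, close the cage and swing back.

>>> move_arm(rows=[[[0,0,0.025,0,0,0],[0,0,0.05,0,0,0],[0,0,0.075,0,0,0],[0,0,0.09,0,0,0],[0,0,0.09,0,0,0],[0,0,0.09,0,0,0]]])

```text
time: 10.85
tool_pos: [479.8, 178.1, 55.8]
tcp_rot: [180.0, 0.0, 125.3]
ft_force: [-0.1, -0.0, -0.3]
finger_gap: 42.7
```

>>> move_arm(rows=[[[0,0,0,0,0,0],[0,0,0,0,0,0],[0,0,0,0,0,0],[0,0,0,0,0,0]]], grip=0.3)

```text
time: 11.25
tool_pos: [479.9, 178.2, 55.9]
tcp_rot: [179.9, 0.0, 125.3]
ft_force: [0.4, -0.7, 0.0]
finger_gap: 25.6
```

Run:
```python
from plan import *
p0=np.array([479.5,178.1,55.3]);T=[]
for i in range(1,17):
    th=.26+1.24*i/16; x,y,w=knob(th); T.append((x,y,55.3,w))
print([[float(v) for v in q] for q in rows(p0,125.3,T)])
```

```text
[[-0.001, -0.003, -0.0, 0.0, 0.0, -10.1], [-0.002, -0.007, -0.0, 0.0, 0.0, -14.6], [-0.003, -0.01, -0.0, 0.0, 0.0, -19.0], [-0.004, -0.013, -0.0, 0.0, 0.0, -23.5], [-0.006, -0.016, -0.0, 0.0, 0.0, -27.9], [-0.008, -0.019, -0.0, 0.0, 0.0, -32.3], [-0.009, -0.022, -0.0, 0.0, 0.0, -36.8], [-0.012, -0.025, -0.0, 0.0, 0.0, -41.2], [-0.014, -0.028, -0.0, 0.0, 0.0, -45.7], [-0.017, -0.03, -0.0, 0.0, 0.0, -50.1], [-0.019, -0.032, -0.0, 0.0, 0.0, -54.5], [-0.022, -0.034, -0.0, 0.0, 0.0, -59.0], [-0.025, -0.036, -0.0, 0.0, 0.0, -63.4], [-0.029, -0.037, -0.0, 0.0, 0.0, -67.9], [-0.032, -0.038, -0.0, 0.0, 0.0, -72.3], [-0.035, -0.039, -0.0, 0.0, 0.0, -76.7]]
```

>>> move_arm(rows=[[[-0.001,-0.003,0,0,0,-7],[-0.002,-0.007,0,0,0,-14],[-0.003,-0.01,0,0,0,-19],[-0.004,-0.013,0,0,0,-23.5],[-0.006,-0.016,0,0,0,-27.9],[-0.008,-0.019,0,0,0,-32.3],[-0.009,-0.022,0,0,0,-36.8],[-0.012,-0.025,0,0,0,-41.2],[-0.014,-0.028,0,0,0,-45.7],[-0.017,-0.03,0,0,0,-50.1],[-0.019,-0.032,0,0,0,-54.5],[-0.022,-0.034,0,0,0,-59],[-0.025,-0.036,0,0,0,-63.4],[-0.029,-0.037,0,0,0,-67.9],[-0.032,-0.038,0,0,0,-72.3],[-0.035,-0.039,0,0,0,-76.7],[-0.035,-0.039,0,0,0,-76.7]]])

```text
time: 12.95
tool_pos: [468.1, 126.8, 55.5]
tcp_rot: [-180.0, 0.0, -157.9]
ft_force: [0.4, 0.1, -0.4]
finger_gap: 25.7
```

Run:
```python
from h import *
w=snap('wrist','w6')
```

```text
(no output)
```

View pics/w6.png

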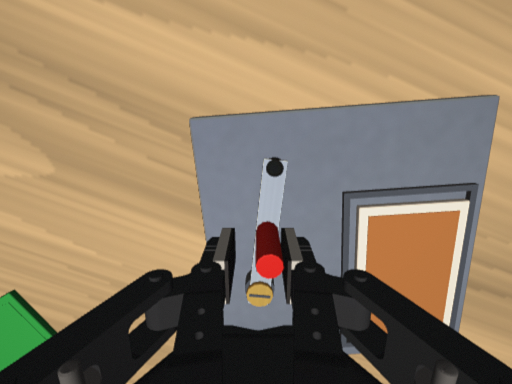

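The clip is swung clear: the shoe, at (275,167), is well off the slide. The knob, at (269,265), rests near the right finger. I'll centre on it, open and lift.

>>> move_arm(rows=[[[0,0.003,0,0,0,0],[0,0.005,0,0,0,0],[0,0.005,0,0,0,0],[0,0.005,0,0,0,0],[0,0.005,-0.01,0,0,0],[0,0.005,-0.03,0,0,0],[0,0.005,-0.06,0,0,0],[0,0.005,-0.1,0,0,0],[0,0.005,-0.13,0,0,0],[0,0.005,-0.13,0,0,0],[0,0.005,-0.13,0,0,0],[0,0.005,-0.13,0,0,0],[0,0.005,-0.13,0,0,0],[0,0.005,-0.13,0,0,0]]], grip=0.5)

```text
time: 14.4
tool_pos: [465.3, 131.4, 184.0]
tcp_rot: [180.0, -0.1, -158.0]
ft_force: [-0.6, 0.8, -0.8]
finger_gap: 42.2
```

Run:
```python
from h import *
from plan import *
w=snap('wrist','w7');s=snap('scene','c7')
hsv=cv2.cvtColor(w['color'],cv2.COLOR_RGB2HSV); m=((hsv[...,1]>200)&(hsv[...,2]>180)&((hsv[...,0]<6)|(hsv[...,0]>174))).astype(np.uint8)
n,l,st,c=cv2.connectedComponentsWithStats(m)
for i in range(1,n):
    if st[i,4]>20: print(st[i],c[i],ray(w,*c[i],72))
for th in (1.2,1.3,1.4): print(th,knob(th))
b=np.load('stage.npy'); C,S=np.cos(b[2]),np.sin(b[2])
im=cv2.cvtColor(w['color'],cv2.COLOR_RGB2BGR)
for x,y in [(-55,65),(55,65),(55,135),(-55,135)]:
    p=proj(w,[b[0]+C*x-S*y,b[1]+S*x+C*y,24]); cv2.circle(im,tuple(int(v) for v in p.round()),2,(255,0,255),-1)
cv2.imwrite('pics/z7.png',im)
a=cv2.imread('pics/scene0.png').astype(int);d=np.abs(a-cv2.imread('pics/c7.png'))[190:290,95:220].max(2); print('blue stage diff',d.max(),(d>40).sum())
```

```text
[252 183  13  13 130] [257.85384615 189.21538462] [465.94595981 132.18935791  72.        ]
1.2 (np.float64(464.7668877524894), np.float64(139.74462290663863), np.float64(184.85249743443273))
1.3 (np.float64(465.37360382019057), np.float64(135.26742780769922), np.float64(190.58207538574243))
1.4 (np.float64(466.4242625184156), np.float64(130.87317057346655), np.float64(196.3116533370503))
blue stage diff 11 0
```

View pics/z7.png

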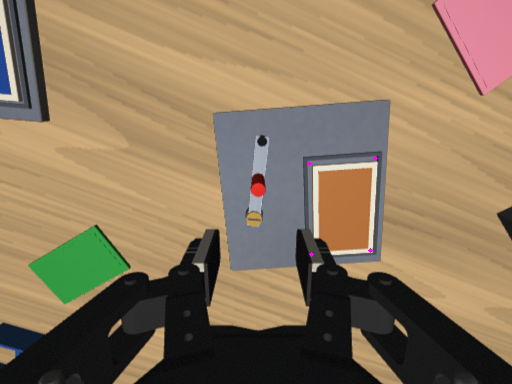

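View pics/c7.png

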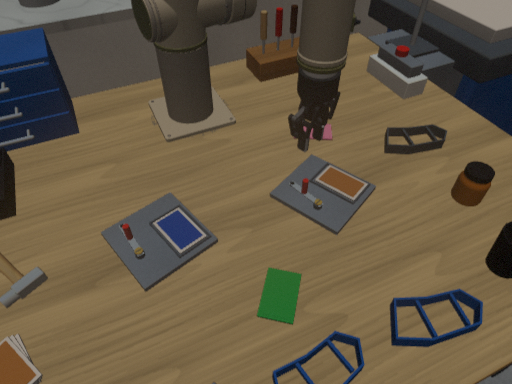

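Run:
```python
from h import *
b=np.load('stage.npy'); C,S=np.cos(b[2]),np.sin(b[2])
for f in ['scene0','c7','side0','s5','w1','w7']:
    s=np.load(f'pics/{f}.npz'); h=cv2.cvtColor(s['color'],cv2.COLOR_RGB2HSV)
    m=((h[...,0]>6)&(h[...,0]<16)&(h[...,1]>165)).astype(np.uint8)
    p=proj(s,[b[0]-S*100,b[1]+C*100,24]).round().astype(int)
    n,l,st,c=cv2.connectedComponentsWithStats(m); k=l[p[1],p[0]]
    if k==0: print(f,'no');continue
    q=cv2.minAreaRect(np.argwhere(l==k)[:,::-1].astype(np.float32))
    X=ray(s,*c[k],24)-[b[0],b[1],0]; print(f,st[k],'stage xy',C*X[0]+S*X[1],-S*X[0]+C*X[1])
```

```text
scene0 no
c7 no
side0 no
s5 no
w1 no
w7 [ 320  169   51   81 3190] stage xy 3.9692007229756783 105.76854607246125
```

Run:
```python
from h import *
b=np.load('stage.npy'); C,S=np.cos(b[2]),np.sin(b[2])
for f in ['scene0','c7','side0','w1','w7']:
    s=np.load(f'pics/{f}.npz'); h=cv2.cvtColor(s['color'],cv2.COLOR_RGB2HSV)
    p=proj(s,[b[0]-S*100,b[1]+C*100,24]).round().astype(int); 
    v=h[p[1],p[0]].astype(int)
    m=(((np.abs(h[...,0].astype(int)-v[0])<5)&(h[...,1]>v[1]-50))).astype(np.uint8)
    m=cv2.morphologyEx(m,cv2.MORPH_OPEN,np.ones((3,3),np.uint8))
    n,l,st,c=cv2.connectedComponentsWithStats(m); k=l[p[1],p[0]]
    X=ray(s,*c[k],24)-[b[0],b[1],0]
    # pivot and knob check in same picture
    print(f,v,st[k],'stage xy',(C*X[0]+S*X[1]).round(2),(-S*X[0]+C*X[1]).round(2), 'pivot px',proj(s,[b[0],b[1],36]).round(1))
```

```text
scene0 [ 15 164 112] [319 168  43  28 613] stage xy 1.36 99.09 pivot px [318.4 201. ]
c7 [ 14 160 116] [320 168  43  28 617] stage xy 3.39 100.46 pivot px [318.4 201. ]
side0 [ 14 160 131] [ 202  276   51   33 1157] stage xy 1.18 102.34 pivot px [217.  248.3]
w1 [ 13 165 185] [ 309  101   91  100 4737] stage xy -0.87 102.81 pivot px [278.8 210.5]
w7 [ 13 169 180] [ 319  168   53   83 3982] stage xy -0.22 103.93 pivot px [252.5 218.8]
```

The scene camera shows the slide shifted about 2 mm within its play. The clip is at about 1.37 rad, the blue stage is unchanged and the gripper is clear, so I'm handing in.

Run:
```python
from h import *
print(hand_in())
```

```text
the job is handed in; nothing more can be done
None
```

I swung the tan stage's clip onto the slide, kept off it while the photo was taken, then swung it clear again and handed the job in. `hand_in()` gave no verdict. I moved the knob with the fingers held loosely around it, not gripped.

- **Photo position:** the clip came to rest at about 0.27 rad with its shoe on the slide. The gripper then stayed about 90 mm above its pushing height for 3.6 s.
- **Final clip angle:** the knob position in the wrist picture gives about 1.37 rad, well past the 0.92 limit. The gripper ended open, with the TCP at a height of 184 mm and touching nothing.
- **Slide:** it still lies in its seat and shifted about 2 mm. Its measured centre in the stage frame was (3.4, 100.5) mm in the scene view and (-0.2, 103.9) mm in the wrist view, against a nominal (0, 100). Both are within the 10 mm allowance.
- **Blue stage:** no change between the first and last scene pictures.
- **Time:** about 14.5 s of the 48 s allowed.

**Checks that disagreed:**
- The two views differ by about 3.5 mm in each axis on the slide's centre.
- A first, stricter colour threshold found the slide in only one picture. It gave (4.0, 105.8) mm there, still within tolerance, and I replaced it with the adaptive one used above.

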